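# Take the slope of a tilting table with a digital angle gauge

## Task

Zero the digital angle gauge where it stands on the bench by pressing the red button on its top right down, then pick it up and hold its base flat against the slotted face of the tilting table, well on the face and with the gauge's long side pointing straight up the slope, so that its slope can be read. Keep the gauge lightly but firmly pressed flush there and finish while still holding it: do not put it down or let go. Do not shift the tilting table, and leave the other things on the bench alone.

Things in the scene. Friction and masses are not known exactly. Their poses are not given: they have to be found in the camera images.
- gauge: digital angle gauge standing on the bench: black plastic block, aluminium base, yellow line just above it, 80 long (x) x 28 wide (y) x 50 high (z), about 0.16 kg, flat base, flat plain sides to pinch; on its top a green display (+x end) and a red zero button (-x end). Origin: centre of its underside. It reads the slope along its x axis, either way round
- zero (a joint): travel of the gauge's red zero button (12 across, standing 4.5 above the gauge's top): 0 = out, 0.003 m = right down; zeroes at 0.002 m; spring, takes about 4 N, comes back by itself
- zero_top (a point): centre of the top of the red zero button, 26 from the gauge's middle towards its -x end, 54.5 above the gauge's underside when out; it is pressed straight down
- tilt_table: grey cast base of the tilting table, bolted to the bench, 210 (x) x 130, with an upright quadrant (arc) and a black lock knob at either side (208 over the knobs, arcs up to 97 high); its +x points horizontally uphill. Origin: centre of its underside
- leaf: hinged aluminium leaf of the tilting table, stiffly locked at a slope of 11 to 30 degrees (does not yield to 35 N): 180 (x, up the slope) x 150 (y), 10 wide slots along x 32 either side of the middle. Origin: on the level hinge axis, 5 in from its lower edge and 20 below the plane of the face; x up the slope, y along the hinge, z out of the face
- face_centre (a point): centre of the leaf's upper face, in the plane of the face; same axes as the leaf: x straight up the slope, y level, z square out of the face. The face reaches 90 either way along x and 75 along y
- stapler: grey plastic desk stapler with a press button on its arm, 150 x 40 x 62; bystander, leave alone; origin: centre of its underside
- tape_gun: orange tape gun lying on its side with a roll of tape, about 200 x 150 x 58; bystander, leave alone; origin: on its underside near the roll
- rasp: steel wood rasp with a wooden handle, 315 long (blade 153 ahead of the origin along +x, handle 160 behind), 27 wide, 20 high; bystander, leave alone; origin: on its underside
- wedge_a: yellow plastic wedge, 110 x 42, 4 high at the toe, 32 at the heel (+x); bystander, leave alone; origin: centre of its underside
- wedge_b: a second wedge like wedge_a; bystander, leave alone
- mug: blue enamel mug, 84 across, 82 high, handle at its +y side; bystander, leave alone; origin: centre of its underside
- dish: round stainless steel magnetic parts dish with three screws in it, 108 across, 35 high; bystander, leave alone; origin: centre of its underside
Not all that is in view belongs to the job. Of the things that look like the gauge, take the one that is farthest to the robot's left at the start. Several things have the shape of the tilt_table; the one meant has the colours described above.

How it is judged:
On the way:
1. the zero button is pressed right down while the gauge stands on the bench (value of joint zero above 0.002 m and height (world z) of gauge below 0.004 m and angle between gauge's own z axis and vertical below 0.03 rad and contact force between the fingers and gauge above 1 N), for 0.1 s.
At the end, for the whole second after the job is handed in: the gauge's base lies flush on the leaf's face (within 2 degrees, 2 mm), its long side within 7 degrees of straight up the slope, its middle within 48 mm along and 55 mm across of the face's centre, pressed on with 3 to 35 N, still, and gripped by the fingers (angle between the z axis of gauge and the z axis of face_centre, either way round below 0.035 rad and angle between the y axis of gauge and the y axis of face_centre, either way round below 0.12 rad and z of gauge in the frame of face_centre between -0.0025 and 0.002 m and x of gauge in the frame of face_centre between -0.048 and 0.048 m and y of gauge in the frame of face_centre between -0.055 and 0.055 m and contact force between gauge and leaf between 3 and 35 N and contact force between the fingers and gauge above 3 N and linear speed of gauge below 0.01 m/s and angular speed of gauge below 0.1 rad/s); the arm keeps its last pose, push and grip.
It fails at once if the tilting table's leaf is shifted by more than 4 mm (distance of face_centre from where it was at the start of the episode above 0.004 m).
It fails at once if the gauge is rammed onto the leaf with more than 60 N (contact force between gauge and leaf above 60 N).
It fails at once if another thing on the bench is moved by more than 15 mm (distance of any of stapler, tape_gun, rasp, wedge_a, wedge_b, mug, dish from where it was at the start of the episode above 0.015 m).
It also fails if it takes over 54 s, if anything falls off the work surface, if the arm or the gripper's body presses on something with over 40 N, if the wrist force passes 120 N, or if a joint passes its speed limit or range.

## Robot

A 7-joint arm with a two-finger parallel gripper is mounted at the origin on the work surface. World frame = base frame: x ahead of the robot, y to its left, z up, the work surface at z = 0. Lengths are in m, angles in rad, forces in N, time in s.
With the tool pointing down it reaches from about 0.4 to 0.75 m from the base axis. Payload 19.5 kg.
Tool frame: the origin (TCP) lies between the finger pads; the fingertips stand r.nose_length ahead of it and the grasp point (between the pads) lies 6 mm ahead of it (r.nose_length is the distance from the TCP to the fingertips, in m); y points along the fingers, z is the direction in which the jaws open and shut, and the axes are right-handed (so a half turn about y gives the same grasp; the last joint's range is limited). The gripper opens to 85 mm and grips with 20 to 120 N. Pads are 22 mm wide; open, the fingers measure 114 mm over their backs; the gripper's body (76 mm by 85 mm) begins 54 mm behind the grasp point. The pads swing forward as they close: fully open they stand 13 mm farther back than shut.
Start: joints at [-1.348, 0.707, -0.028, 1.485, 0.022, 0.951, -0.075], TCP at [0.15, 0.555, 0.234] pointing down, gripper open.
Joint ranges: [-2.71, 2.71], [-0.32, 2.16], [-1.57, 1.52], [0, 2.45], [-1.46, 4.6], [0, 2.02], [-2.83, 2.83]. Speed limits (rad/s): [1.89, 1.89, 2.57, 2.57, 3.01, 3.01, 3.01].

## Interface

Orientations are given as a unit quaternion [x, y, z, w].
In Python, from bench import r gives the robot as it stands.
- The arm moves only by the tool play_rows, never from a script. Its argument "commands" is a list of rows, each an object of numbers: "gripper": the opening, from 0 (shut) to 1 (fully open); "dx", "dy", "dz": the shift along the tool's x, y, z in units of 60 mm (1.0 is 60 mm); "roll": the turn about the tool's y in units of 5 degrees (1.0 is 5 degrees). In form: [{"gripper": .., "dx": .., "dy": .., "dz": .., "roll": ..}, ...]. A call has 1 to 8 rows; each row shifts and turns the commanded pose from where the row before left it, along the tool's axes as they then stand; what a row does not reach is not made up. A row lasts 1/8 s, in which the tool goes at most 62.5 mm and 10.7 degrees, less where a joint would pass 70% of its speed; a pose out of reach is approached as far as the arm can. A call is refused whole if a number of a shift passes 1 or a number of a turn 1, either way. A call with a gripper value outside its range is refused whole. The fingers move at their own pace and stop on an object; "newtons" is the grip in N (left out, the last holds). Time passes only in rows, so rows that do not move let the fingers close. It gives the time, the measured TCP pose, the force and the opening at its end, in the units of the state.
- r.observe(): the state, without advancing time (a new reading comes with each control period).
- r.get_image(name): name is "scene" or "top" or "wrist"; returns a dict with "frame" (384x512x3 uint8, blue, green, red), "K" (3x3 intrinsics, pixels), "cam_to_world" (4x4, takes a point from camera to world coordinates); the wrist camera has in their place "tool_from_camera" (4x4, takes a point from camera to tool coordinates, whose origin is the TCP and whose axes are the tool frame's). Camera axes: x right, y down, z forward; pixel columns grow to the right and rows downward; lengths in m; the calibration is good to about 2 mm. A picture is of the moment at which its call begins: read the wrist's pose just before it. There is no depth.
- r.sign_off(): hands the job in, once; it reports no verdict.
The state is a dict: "time_s": time; "joints": joint angles; "dq": joint speeds; "tau": joint torques, N m; "eef_pos": TCP position; "ee_rot": TCP orientation; "force": force on the tool from outside, world axes, zero at the start; "ft_torque": the same for the moment, N m; "opening": opening from 0.0 (shut) to 1.0 (fully open).
Only numpy, scipy, OpenCV 4.12 (cv2) and the standard library are available. Lean on these libraries where they do the work, as an engineer would, in place of code of your own. Each camera call takes 0.05 s, during which the arm holds its last target. There are 200 camera calls.

## Working session

There is one attempt and no reset: what is moved stays moved. The work goes in short steps, Python scripts to look and compute and a tool call to move; the robot and the scene stay as the last step left them, time stands still between calls to the robot, and variables do not carry over. Pictures are saved under pics/ and viewed, about 8 in all and at most 12, crops included, and the job is handed in when it is done.

Besides the shell and the picture viewer there is one more tool, called after "Emit:" as name(argument=value, ...) on one line, values as JSON. play_rows: Moves the arm, as the interface text tells. Its arguments: {"type":"object","properties":{"commands":{"type":"array"},"newtons":{"type":"number"}},"required":["commands"]}

```bash
ls; mkdir -p pics
python3 - <<'E'
from bench import r
import cv2,pickle
s=r.observe();print({k:s[k] for k in('time_s','eef_pos','ee_rot','opening','force')},r.nose_length)
d={}
for n in('scene','top'):
    d[n]=r.get_image(n);cv2.imwrite(f'pics/{n}0.png',d[n]['frame'])
    print(n,d[n]['K'],d[n]['cam_to_world'])
pickle.dump(d,open('im0.pkl','wb'))
f=cv2.resize(d['top']['frame'],None,fx=1.5625,fy=1.5625,interpolation=cv2.INTER_CUBIC);cv2.imwrite('pics/top0.png',f)
f=cv2.resize(d['scene']['frame'],None,fx=1.5625,fy=1.5625,interpolation=cv2.INTER_CUBIC);cv2.imwrite('pics/scene0.png',f)
E
```

```text
pics
{'time_s': 0.0, 'eef_pos': array([0.15043198, 0.55470749, 0.23334769]), 'ee_rot': array([ 0.70128935, -0.09339789,  0.09331005, -0.70054501]), 'opening': 1.0003424429584271, 'force': array([0.52277085, 0.56620379, 0.02540649])} 0.025
scene [[428.33426355   0.         259.84628153]
 [  0.         428.33426355 193.38856578]
 [  0.           0.           1.        ]] [[ 5.99992530e-01  5.72640867e-01 -5.58651413e-01  1.33720824e+00]
 [ 8.00005121e-01 -4.28706155e-01  4.19765219e-01 -6.73069867e-01]
 [ 8.77419607e-04 -6.98779987e-01 -7.15336116e-01  1.10023357e+00]
 [ 0.00000000e+00  0.00000000e+00  0.00000000e+00  1.00000000e+00]]
top [[474.52992725   0.         251.4219288 ]
 [  0.         474.52992725 196.47053839]
 [  0.           0.           1.        ]] [[-0.01040597 -0.99207773  0.12519383  0.30740046]
 [-0.99990919  0.01139595  0.00719402 -0.05096035]
 [-0.00856373 -0.1251076  -0.99210622  1.82818749]
 [ 0.          0.          0.          1.        ]]
```

View pics/top0.png

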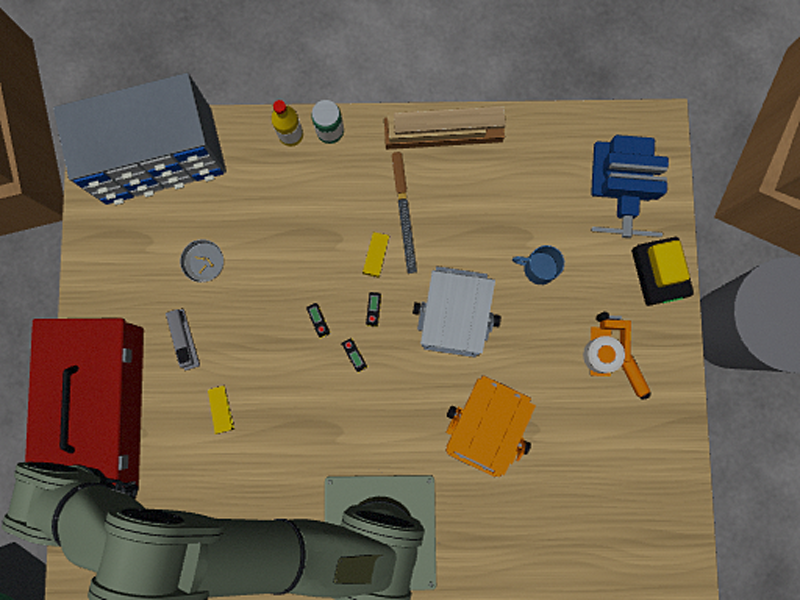

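View pics/scene0.png

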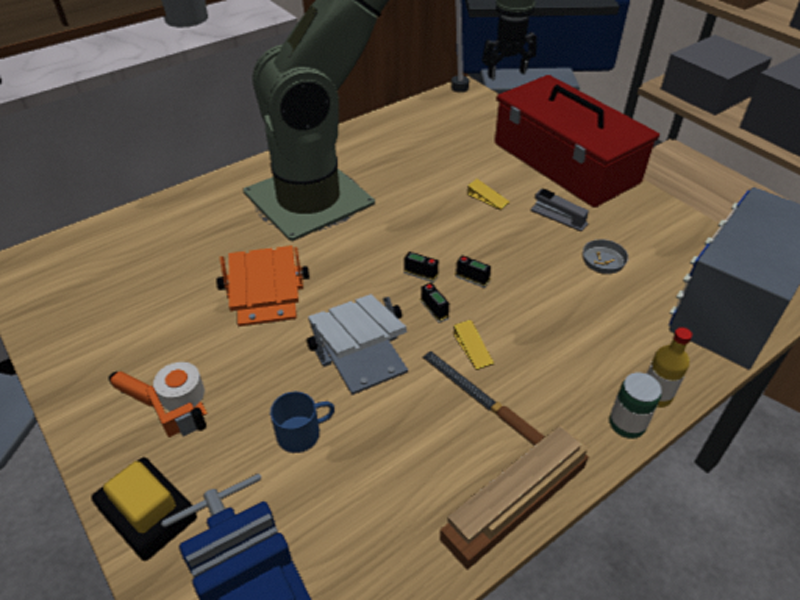

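Run:
```python
import cv2,pickle
d=pickle.load(open('im0.pkl','rb'))
for n,(x,y,w,h,k) in {'top':(190,163,133,72,6),'scene':(192,158,126,94,6)}.items():
    f=cv2.resize(d[n]['frame'][y:y+h,x:x+w],None,fx=k,fy=k,interpolation=cv2.INTER_CUBIC)
    for i in range(0,w,10): cv2.putText(f,str(x+i),(i*k,8),0,.3,(0,0,255),1); cv2.line(f,(i*k,10),(i*k,16),(0,0,255),1)
    for i in range(0,h,10): cv2.putText(f,str(y+i),(0,i*k+4),0,.3,(0,0,255),1)
    cv2.imwrite(f'pics/{n}crop.png',f)
```

```text
(no output)
```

View pics/topcrop.png

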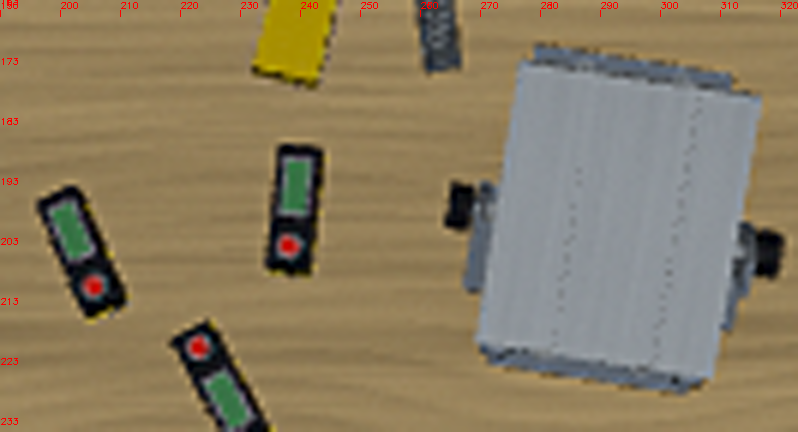

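View pics/scenecrop.png

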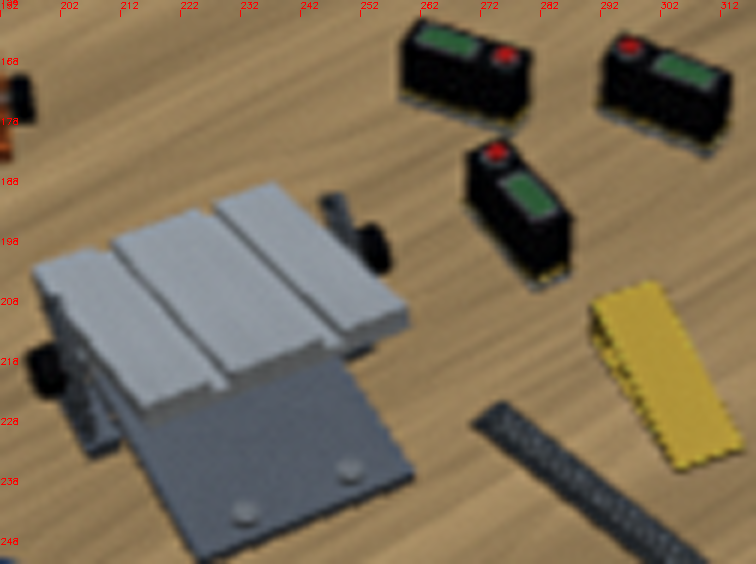

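```bash
cat > h.py <<'E'
import numpy as np,pickle,cv2
from scipy.spatial.transform import Rotation as R
from scipy.optimize import least_squares
d=pickle.load(open('im0.pkl','rb'))
def proj(n,P):
    T=np.linalg.inv(d[n]['cam_to_world']);q=np.atleast_2d(P)@T[:3,:3].T+T[:3,3];q=q@d[n]['K'].T
    return q[:,:2]/q[:,2:]
def plane(n,uv,z):
    C=d[n]['cam_to_world'];v=C[:3,:3]@np.linalg.inv(d[n]['K'])@[*uv,1];return C[:3,3]+v*(z-C[2,3])/v[2]
def tri(u,v):
    return least_squares(lambda P:np.r_[proj('top',P)[0]-u,proj('scene',P)[0]-v],plane('top',u,.05)).x
def tp(x,y):return np.array([x/6+190,y/6+163])-.4
def sc(x,y):return np.array([x/6+192,y/6+158])-.4
E
python3 - <<'E'
from h import *
np.set_printoptions(precision=4,suppress=True)
t=np.array([tp(522,62),tp(762,97),tp(478,343),tp(712,382)])
s=np.array([sc(408,307),sc(145,408),sc(277,183),sc(35,270)])
P=np.array([tri(a,b) for a,b in zip(t,s)]);print(P)
print('edges',[np.linalg.norm(P[a]-P[b]) for a,b in((0,1),(2,3),(0,2),(1,3))])
# local: x=up slope; try both senses. order UL,UR,LL,LR
for sg in(1,-1):
    L=np.array([[90,75,0],[90,-75,0],[-90,75,0],[-90,-75,0]])*1e-3*[sg,sg,1]
    def f(p):
        W=R.from_euler('ZY',p[3:]).apply(L)+p[:3]   # slope up => pitch negative
        return np.r_[(proj('top',W)-t).ravel(),(proj('scene',W)-s).ravel()]
    o=least_squares(f,[*P.mean(0),0 if sg>0 else np.pi,-.3*0]);print(sg,o.x,np.degrees(o.x[3:]),o.cost,np.abs(o.fun).max())
b=tri(tp(94,287),sc(629,46));print('button',b,plane('top',tp(94,287),.0545))
c=[plane('top',tp(*q),.05) for q in((38,200),(76,185),(90,318),(127,300))]
print(np.array(c),np.mean(c,0),[np.linalg.norm(c[i]-c[j]) for i,j in((0,1),(2,3),(0,2),(1,3))])
E
```

```text
[[ 0.6122 -0.1307  0.1041]
 [ 0.5882 -0.2778  0.1044]
 [ 0.4448 -0.1019  0.0446]
 [ 0.4184 -0.2487  0.0422]]
edges [np.float64(0.14906115193087674), np.float64(0.14921965139101798), np.float64(0.17998741069201193), np.float64(0.18314713278669514)]
1 [ 0.5159 -0.1898  0.0738 -0.1682 -0.3352] [ -9.6388 -19.2038] 1.2517996363778394 0.7242779820909391
-1 [ 0.5159 -0.1898  0.0738  2.9734  0.3352] [170.3612  19.2038] 1.2517996363778732 0.7242779783360334
button [0.4812 0.1369 0.0493] [0.4803 0.1358 0.0545]
[[0.5362 0.1717 0.05  ]
 [0.5455 0.1478 0.05  ]
 [0.4613 0.1388 0.05  ]
 [0.4724 0.1156 0.05  ]] [0.5039 0.1435 0.05  ] [np.float64(0.025673628600525383), np.float64(0.025709736755915612), np.float64(0.08187058897719522), np.float64(0.0799210556951204)]
```

```bash
cat >> h.py <<'E'
G=np.array([.5039,.1435]);GY=23.8
FC=np.array([.5159,-.1898,.0738]);FY=-9.64;SL=19.2
def go(r,target,jaw=None):
    """units for a move to target; jaw = wanted yaw (deg) of tool z (mod 180)"""
    s=r.observe();A=R.from_quat(s['ee_rot']).as_matrix();k=0
    if jaw is not None:
        y=np.degrees(np.arctan2(A[1,2],A[0,2]));e=(jaw-y+90)%180-90
        k=-e/5  # tool y points down
        A=A@R.from_euler('y',k*5,degrees=True).as_matrix()
    u=A.T@(np.array(target)-s['eef_pos'])/.06
    print('t',s['time_s'],'pos',s['eef_pos'].round(4),'F',s['force'].round(2),'open',round(s['opening'],3),'j7',s['joints'][6].round(2))
    print('roll units',round(k,2),'shift units dx,dy,dz',u.round(3),'down axis',A[:,1].round(4),'jaw yaw',np.degrees(np.arctan2(A[1,2],A[0,2])).round(2))
E
python3 - <<'E'
from h import *
from bench import r
np.set_printoptions(suppress=True)
s=r.observe();print(R.from_quat(s['ee_rot']).as_matrix().round(4))
go(r,[.48,.134,.19],GY+90)
E
```

```text
[[ 0.9651 -0.0002  0.2617]
 [-0.2617 -0.001   0.9651]
 [ 0.     -1.     -0.001 ]]
t 0.1 pos [0.1504 0.5547 0.2334] F [-0.14  0.09  0.16] open 1.001 j7 -0.08
roll units -7.79 shift units dx,dy,dz [ 2.196  0.729 -8.632] down axis [-0.0002 -0.001  -1.    ] jaw yaw 113.8
```

Emit:
play_rows(commands=[{"gripper":0,"roll":-0.974},{"roll":-0.974},{"roll":-0.974},{"roll":-0.974},{"roll":-0.974},{"roll":-0.974},{"roll":-0.974},{"roll":-0.974}])

```text
validation failed for argument at $.co...
```

Emit:
play_rows(commands=[{"dx":0.2,"dz":-0.8},{"dx":0.2,"dz":-0.8},{"dx":0.2,"dz":-0.8},{"dx":0.2,"dz":-0.8},{"dx":0.2,"dz":-0.8},{"dx":0.2,"dz":-0.8},{"dx":0.2,"dz":-0.8},{"dx":0.2,"dz":-0.8}])

```text
validation failed for argument at $.co...
```

Emit:
play_rows(commands=[{"dx":0.2,"dz":-0.8},{"dx":0.2,"dz":-0.8},{"dx":0.2,"dz":-0.63},{"dy":0.5},{},{}])

```text
validation failed for argument at $.co...
```

Run:
```python
from h import *
from bench import r
go(r,[.48,.134,.19],GY+90)
w=r.get_image('wrist');w['st']=r.observe();pickle.dump(w,open('w1.pkl','wb'))
f=cv2.resize(w['frame'],None,fx=1.5625,fy=1.5625,interpolation=cv2.INTER_CUBIC);cv2.imwrite('pics/w1.png',f)
print(w['K'],w['tool_from_camera'])
```

```text
t 0.1 pos [0.1504 0.5547 0.2334] F [-0.14  0.09  0.16] open 1.001 j7 -0.08
roll units -7.79 shift units dx,dy,dz [ 2.196  0.729 -8.632] down axis [-2.e-04 -1.e-03 -1.e+00] jaw yaw 113.8
[[335.30048433   0.         255.01019738]
 [  0.         335.30048433 190.20226002]
 [  0.           0.           1.        ]] [[ 7.98906113e-04  9.61766479e-01  2.73869680e-01 -6.85556151e-02]
 [ 1.09362321e-03 -2.73870444e-01  9.61765971e-01 -1.39747878e-01]
 [ 9.99999083e-01 -4.68850475e-04 -1.27060691e-03  5.46936640e-04]
 [ 0.00000000e+00  0.00000000e+00  0.00000000e+00  1.00000000e+00]]
```

View pics/w1.png

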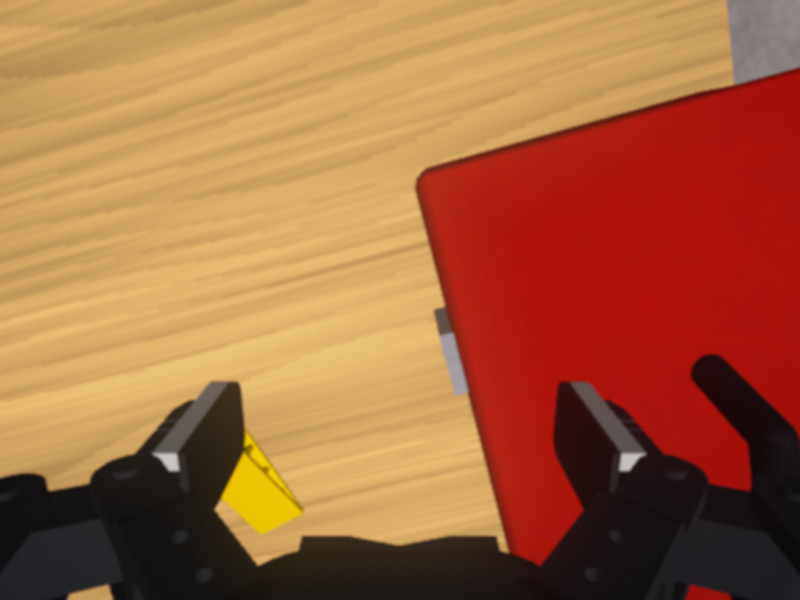

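Emit:
play_rows(commands=[{"gripper":0,"dx":0.6,"dy":0,"dz":-0.45,"roll":0},{"gripper":0,"dx":0.6,"dy":0,"dz":-0.45,"roll":0},{"gripper":0,"dx":0.6,"dy":0,"dz":-0.45,"roll":0},{"gripper":0,"dx":0.6,"dy":0,"dz":-0.45,"roll":0},{"gripper":0,"dx":0.6,"dy":0,"dz":-0.45,"roll":0},{"gripper":0,"dx":0.6,"dy":0,"dz":-0.45,"roll":0},{"gripper":0,"dx":0.6,"dy":0,"dz":-0.45,"roll":0},{"gripper":0,"dx":0.6,"dy":0,"dz":-0.45,"roll":0}])

```text
time_s: 1.15
eef_pos: [0.3726, 0.2699, 0.2338]
ee_rot: [0.701, -0.093, 0.093, -0.701]
force: [0.3, 0.5, 0.3]
opening: 0.005
```

Emit:
play_rows(commands=[{"gripper":0,"dx":0.6,"dy":0.2,"dz":-0.45,"roll":0},{"gripper":0,"dx":0.6,"dy":0.2,"dz":-0.45,"roll":0},{"gripper":0,"dx":0.6,"dy":0.3,"dz":-0.45,"roll":0},{"gripper":0,"dx":0.5,"dy":0,"dz":-0.4,"roll":0},{"gripper":0,"dx":0,"dy":0,"dz":0,"roll":-0.974},{"gripper":0,"dx":0,"dy":0,"dz":0,"roll":-0.974},{"gripper":0,"dx":0,"dy":0,"dz":0,"roll":-0.974},{"gripper":0,"dx":0,"dy":0,"dz":0,"roll":-0.974}])

```text
time_s: 2.15
eef_pos: [0.4776, 0.1335, 0.1917]
ee_rot: [0.707, 0.027, -0.028, -0.706]
force: [-0.1, 0.3, -0.5]
opening: -0.0
```

Emit:
play_rows(commands=[{"gripper":0,"dx":0,"dy":0,"dz":0,"roll":-0.974},{"gripper":0,"dx":0,"dy":0,"dz":0,"roll":-0.974},{"gripper":0,"dx":0,"dy":0,"dz":0,"roll":-0.974},{"gripper":0,"dx":0,"dy":0,"dz":0,"roll":-0.974},{"gripper":0,"dx":0,"dy":0,"dz":0,"roll":0},{"gripper":0,"dx":0,"dy":0,"dz":0,"roll":0}])

```text
time_s: 2.9
eef_pos: [0.4776, 0.1336, 0.1917]
ee_rot: [0.692, 0.145, -0.145, -0.692]
force: [-0.2, -0.1, 0.1]
opening: -0.003
```

Run:
```python
from h import *
from bench import r
go(r,[.48,.134,.19],GY+90)
s=r.observe();w=r.get_image('wrist');w['st']=s;pickle.dump(w,open('w2.pkl','wb'))
f=cv2.resize(w['frame'],None,fx=1.5625,fy=1.5625,interpolation=cv2.INTER_CUBIC);cv2.imwrite('pics/w2.png',f)
```

```text
t 2.9 pos [0.4776 0.1336 0.1917] F [-0.2  -0.15  0.1 ] open -0.003 j7 1.33
roll units -0.03 shift units dx,dy,dz [ 0.04   0.029 -0.01 ] down axis [-1.e-04 -2.e-04 -1.e+00] jaw yaw 113.8
```

View pics/w2.png

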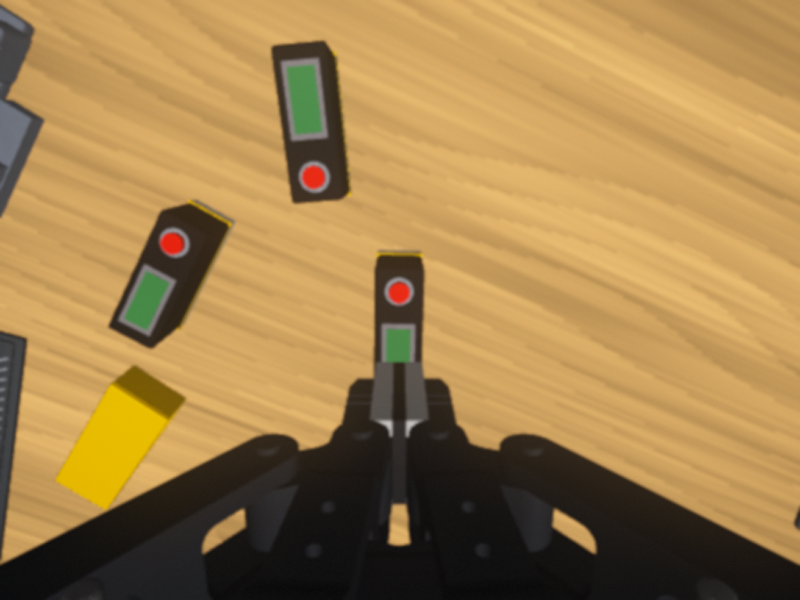

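The wrist picture shows three gauges: red buttons at (399,291), (314,176), (174,243). Image right is the robot's left, so the one at (399,291) is the one meant. It lies aligned with the tool.

```bash
cat >> h.py <<'E'
def wplane(w,uv,z):
    T=np.eye(4);T[:3,:3]=R.from_quat(w['st']['ee_rot']).as_matrix();T[:3,3]=w['st']['eef_pos'];C=T@w['tool_from_camera']
    v=C[:3,:3]@np.linalg.inv(w['K'])@[*uv,1];return C[:3,3]+v*(z-C[2,3])/v[2]
E
python3 - <<'E'
from h import *
from bench import r
w=pickle.load(open('w2.pkl','rb'))
P=lambda x,y,z:wplane(w,[(x+.5)/1.5625-.5,(y+.5)/1.5625-.5],z)
b=P(399,291.5,.0545);print('button',b)
a,c=P(376,257,.05),P(423,257,.05);e,f=P(375,360,.05),P(424,360,.05)
print(a,c,e,f,np.linalg.norm(a-c),np.linalg.norm(e-f));m=(e+f-a-c);print('yaw',np.degrees(np.arctan2(m[1],m[0])),'base end',P(399,252,0))
y=np.radians(GY);ctr=b[:2]+.026*np.array([np.cos(y),np.sin(y)]);print('ctr',ctr, 'end ctr',(a+c)[:2]/2+.04*np.array([np.cos(y),np.sin(y)]))
go(r,[*b[:2],.09])
E
```

```text
button [0.48395788 0.13604758 0.0545    ]
[0.47222149 0.11718582 0.05      ] [0.46192052 0.14071729 0.05      ] [0.52823304 0.14027584 0.05      ] [0.51686747 0.16622236 0.05      ] 0.02568735078731261 0.028326638569893155
yaw 23.651367229158573 base end [0.4734571  0.13141468 0.        ]
ctr [0.50774683 0.14653976] end ctr [0.5036694  0.14509337]
t 2.95 pos [0.4776 0.1336 0.1918] F [-0.61  0.63  0.08] open 0.0 j7 1.33
roll units 0 shift units dx,dy,dz [ 0.114  1.696 -0.006] down axis [-1.e-04 -2.e-04 -1.e+00] jaw yaw 113.69
```

Emit:
play_rows(commands=[{"gripper":0,"dx":0.08,"dy":0.5,"dz":0,"roll":0},{"gripper":0,"dx":0,"dy":0.5,"dz":0,"roll":0},{"gripper":0,"dx":0,"dy":0.5,"dz":0,"roll":0},{"gripper":0,"dx":0,"dy":0.28,"dz":0,"roll":0},{"gripper":0,"dx":0,"dy":0,"dz":0,"roll":0},{"gripper":0,"dx":0,"dy":0,"dz":0,"roll":0}])

```text
time_s: 3.7
eef_pos: [0.4823, 0.1357, 0.0857]
ee_rot: [0.692, 0.146, -0.145, -0.692]
force: [1.0, 0.2, -0.9]
opening: 0.002
```

Emit:
play_rows(commands=[{"gripper":0,"dx":0,"dy":0.02,"dz":0,"roll":0},{"gripper":0,"dx":0,"dy":0.02,"dz":0,"roll":0},{"gripper":0,"dx":0,"dy":0.02,"dz":0,"roll":0},{"gripper":0,"dx":0,"dy":0.02,"dz":0,"roll":0},{"gripper":0,"dx":0,"dy":0.02,"dz":0,"roll":0}])

```text
time_s: 4.32
eef_pos: [0.482, 0.1356, 0.0789]
ee_rot: [0.692, 0.146, -0.146, -0.692]
force: [0.6, 0.4, 0.1]
opening: 0.002
```

Emit:
play_rows(commands=[{"gripper":0,"dx":0,"dy":0.015,"dz":0,"roll":0},{"gripper":0,"dx":0,"dy":0,"dz":0,"roll":0}])

```text
time_s: 4.58
eef_pos: [0.4819, 0.1355, 0.078]
ee_rot: [0.692, 0.146, -0.146, -0.692]
force: [-0.5, -0.7, 0.6]
opening: -0.001
```

Emit:
play_rows(commands=[{"gripper":0,"dx":0,"dy":0.015,"dz":0,"roll":0},{"gripper":0,"dx":0,"dy":0,"dz":0,"roll":0}])

```text
time_s: 4.82
eef_pos: [0.482, 0.1355, 0.0772]
ee_rot: [0.692, 0.146, -0.146, -0.692]
force: [-0.6, 0.2, 0.2]
opening: 0.001
```

Emit:
play_rows(commands=[{"gripper":0,"dx":0,"dy":0.015,"dz":0,"roll":0},{"gripper":0,"dx":0,"dy":0,"dz":0,"roll":0}])

```text
time_s: 5.08
eef_pos: [0.482, 0.1356, 0.0763]
ee_rot: [0.692, 0.146, -0.146, -0.692]
force: [-0.0, -0.4, -0.1]
opening: -0.001
```

Emit:
play_rows(commands=[{"gripper":0,"dx":0,"dy":0.015,"dz":0,"roll":0},{"gripper":0,"dx":0,"dy":0,"dz":0,"roll":0}])

```text
time_s: 5.32
eef_pos: [0.482, 0.1355, 0.0753]
ee_rot: [0.692, 0.146, -0.146, -0.692]
force: [-0.9, 0.8, 0.7]
opening: 0.003
```

Emit:
play_rows(commands=[{"gripper":0,"dx":0,"dy":0.015,"dz":0,"roll":0},{"gripper":0,"dx":0,"dy":0,"dz":0,"roll":0}])

```text
time_s: 5.58
eef_pos: [0.482, 0.1355, 0.0744]
ee_rot: [0.692, 0.146, -0.146, -0.692]
force: [-0.4, -0.2, -0.7]
opening: -0.004
```

Emit:
play_rows(commands=[{"gripper":0,"dx":0,"dy":0.015,"dz":0,"roll":0},{"gripper":0,"dx":0,"dy":0,"dz":0,"roll":0}])

```text
time_s: 5.82
eef_pos: [0.482, 0.1355, 0.0736]
ee_rot: [0.692, 0.146, -0.146, -0.692]
force: [-0.4, -0.1, 0.1]
opening: 0.004
```

Run:
```python
from h import *
from bench import r
go(r,[.482,.136,.0736])
s=r.observe();print(s['force'],s['ft_torque'],s['tau'])
w=r.get_image('wrist');w['st']=s;pickle.dump(w,open('w3.pkl','wb'))
sc_=r.get_image('scene')
a=cv2.resize(w['frame'][120:330,150:370],(600,572),interpolation=cv2.INTER_CUBIC)
cv2.imwrite('pics/w3.png',a)
cv2.imwrite('pics/s3.png',cv2.resize(sc_['frame'][100:200,250:350],(500,500),interpolation=cv2.INTER_CUBIC))
c=np.zeros((520,800,3),np.uint8);c[:400,:400]=cv2.resize(w['frame'][130:330,155:355],(400,400));c[:400,400:]=cv2.resize(sc_['frame'][110:190,265:345],(400,400),interpolation=cv2.INTER_CUBIC);cv2.imwrite('pics/c3.png',c[:400])
```

```text
t 5.825 pos [0.482  0.1355 0.0736] F [-0.41 -0.05  0.15] open 0.004 j7 1.24
roll units 0 shift units dx,dy,dz [ 0.003 -0.001  0.007] down axis [-1.e-04 -1.e-04 -1.e+00] jaw yaw 113.79
[-0.41089301 -0.05434789  0.14962491] [-0.07491268 -0.00189423 -0.03208937] [-1.66222081e-02 -8.61625743e+01 -2.33014517e+00 -1.05211222e+01
  1.97883183e-02 -3.70533695e-02 -1.03033165e-02]
```

View pics/c3.png

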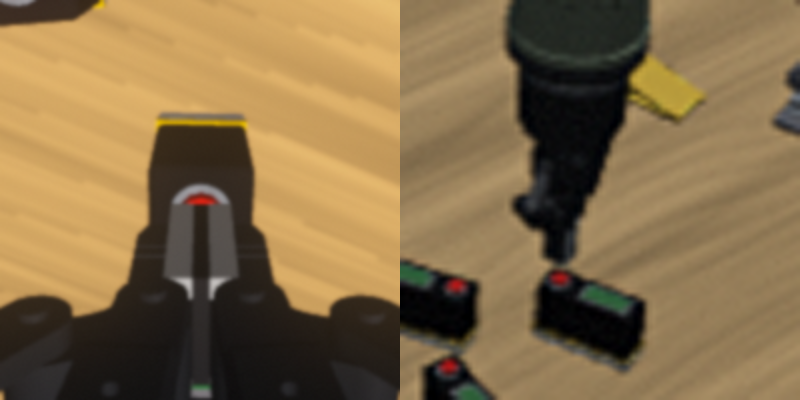

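Run:
```python
from h import *
w=pickle.load(open('w3.pkl','rb'));A=R.from_quat(w['st']['ee_rot']).as_matrix();p=w['st']['eef_pos']
P=lambda x,y,z:(A.T@(wplane(w,[x/2+155-.4,y/2+130-.4],z)-p)*1e3).round(1)
print('bezel back',P(200,185,.05),'red back',P(200,194,.0545),'red back if down',P(200,194,.0515))
for z in(.05,.055,.06):print('tip back edge at z',z,P(200,204,z),P(166,277,z),P(166,204,z),P(230,204,z))
print('gauge back top edge',P(160,125,.05),P(246,125,.05),'base line',P(200,113,0))
w=pickle.load(open('w2.pkl','rb'));A=R.from_quat(w['st']['ee_rot']).as_matrix();p=w['st']['eef_pos']
Q=lambda x,y,z:(A.T@(wplane(w,[x/1.5625-.2,y/1.5625-.2],z)-p)*1e3).round(1)
for z in(-.02,-.025,-.015):print('tip w2 at tool y',-z*1e3,Q(378,362,p[2]+z),Q(428,362,p[2]+z),Q(370,420,p[2]+z))
```

```text
bezel back [-4.8 23.6 -0.5] red back [-4.1 19.1 -0.5] red back if down [-2.9 22.1 -0.5]
tip back edge at z 0.05 [ 0.6 23.6 -0.5] [21.9 23.6 -9.8] [ 0.5 23.6 -9.5] [ 0.6 23.6  7.3]
tip back edge at z 0.055 [-1.6 18.6 -0.5] [19.1 18.6 -9.5] [-1.6 18.6 -9.2] [-1.6 18.6  7.1]
tip back edge at z 0.06 [-3.7 13.6 -0.5] [16.3 13.6 -9.2] [-3.7 13.6 -8.9] [-3.7 13.6  6.9]
gauge back top edge [-21.   23.6 -10.7] [-21.   23.6  11.2] base line [-10.6  73.6  -0.6]
tip w2 at tool y 20.0 [-1.  20.  -7.1] [-1.  20.   9.3] [ 20.2  20.  -10.1]
tip w2 at tool y 25.0 [ 1.1 25.  -7.4] [ 1.1 25.   9.6] [ 23.   25.  -10.4]
tip w2 at tool y 15.0 [-3.1 15.  -6.9] [-3.1 15.   9. ] [17.4 15.  -9.8]
```

Emit:
play_rows(commands=[{"gripper":0,"dx":0.03,"dy":0.015,"dz":0,"roll":0},{"gripper":0,"dx":0,"dy":0.015,"dz":0,"roll":0},{"gripper":0,"dx":0,"dy":0,"dz":0,"roll":0}])

```text
time_s: 6.3
eef_pos: [0.4836, 0.1363, 0.0717]
ee_rot: [0.692, 0.146, -0.146, -0.692]
force: [-1.0, 0.3, -0.8]
opening: -0.001
```

Emit:
play_rows(commands=[{"gripper":0,"dx":0,"dy":0.015,"dz":0,"roll":0},{"gripper":0,"dx":0,"dy":0.015,"dz":0,"roll":0},{"gripper":0,"dx":0,"dy":0,"dz":0,"roll":0}])

```text
time_s: 6.68
eef_pos: [0.4836, 0.1363, 0.0699]
ee_rot: [0.692, 0.146, -0.146, -0.692]
force: [-0.1, -0.5, -0.4]
opening: 0.001
```

Emit:
play_rows(commands=[{"gripper":0,"dx":0,"dy":0.015,"dz":0,"roll":0},{"gripper":0,"dx":0,"dy":0,"dz":0,"roll":0}])

```text
time_s: 6.92
eef_pos: [0.4836, 0.1363, 0.069]
ee_rot: [0.692, 0.146, -0.146, -0.692]
force: [-0.0, 1.1, -0.1]
opening: 0.002
```

Emit:
play_rows(commands=[{"gripper":0,"dx":0,"dy":0.015,"dz":0,"roll":0},{"gripper":0,"dx":0,"dy":0,"dz":0,"roll":0}])

```text
time_s: 7.18
eef_pos: [0.4836, 0.1363, 0.0682]
ee_rot: [0.692, 0.146, -0.146, -0.692]
force: [0.6, -0.8, -1.0]
opening: 0.005
```

Emit:
play_rows(commands=[{"gripper":0,"dx":0,"dy":0.015,"dz":0,"roll":0},{"gripper":0,"dx":0,"dy":0,"dz":0,"roll":0}])

```text
time_s: 7.42
eef_pos: [0.4836, 0.1363, 0.0672]
ee_rot: [0.692, 0.146, -0.146, -0.692]
force: [-0.1, -0.9, -0.3]
opening: 0.001
```

Emit:
play_rows(commands=[{"gripper":0,"dx":0,"dy":0.015,"dz":0,"roll":0},{"gripper":0,"dx":0,"dy":0,"dz":0,"roll":0}])

```text
time_s: 7.68
eef_pos: [0.4836, 0.1362, 0.0664]
ee_rot: [0.692, 0.146, -0.146, -0.692]
force: [0.2, -0.6, -0.1]
opening: 0.0
```

```bash
cat > look.py <<'E'
import sys
from h import *
from bench import r
# look.py name wx0 wy0 wsize sx0 sy0 ssize : wrist crop + scene crop side by side
n,a=sys.argv[1],[int(v) for v in sys.argv[2:]]
s=r.observe();w=r.get_image('wrist');w['st']=s;q=r.get_image('scene');pickle.dump((w,q),open(n+'.pkl','wb'))
f=lambda im,x,y,k:cv2.resize(im[y:y+k,x:x+k],(400,400),interpolation=cv2.INTER_CUBIC)
cv2.imwrite(f'pics/{n}.png',np.hstack([f(w['frame'],*a[:3]),f(q['frame'],*a[3:])]))
print(s['time_s'],s['eef_pos'],s['force'],s['ft_torque'],s['opening'])
E
python3 look.py l4 195 180 120 285 140 40
```

```text
7.675 [0.4836167  0.13624353 0.06635312] [ 0.15937748 -0.55002762 -0.06607189] [ 0.01555402 -0.00956369  0.02127894] 0.0001106449642367599
```

View pics/l4.png

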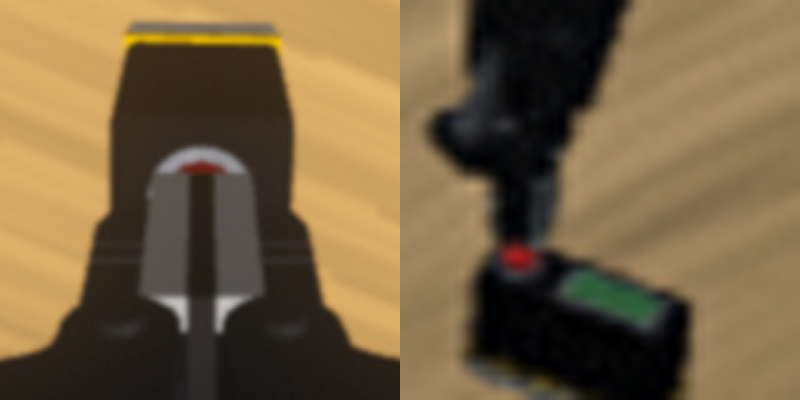

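Run:
```python
from h import *
w,q=pickle.load(open('l4.pkl','rb'));A=R.from_quat(w['st']['ee_rot']).as_matrix();p=w['st']['eef_pos']
C=w['tool_from_camera'];o=C[:3,3]
def wr(u,v,x):
    d_=C[:3,:3]@np.linalg.inv(w['K'])@[u,v,1];return (o+d_*(x-o[0])/d_[0])*1e3
S=q['cam_to_world'];so=A.T@(S[:3,3]-p)
def sr(u,v,x):
    d_=A.T@(S[:3,:3]@np.linalg.inv(q['K'])@[u,v,1]);return (so+d_*(x-so[0])/d_[0])*1e3
for x in(-.011,-.006,0):print('wrist tip',wr(255,231.2,x).round(1),'pad start',wr(255,268.5,x).round(1))
for x in(.011,.006,0):print('scene tip',sr(297.2,164,x).round(1))
```

```text
wrist tip [-11.   -3.4  -0.3] pad start [-11.  -36.2  -0.3]
wrist tip [-6.   8.5 -0.3] pad start [ -6.  -27.2  -0.3]
wrist tip [ 0.  22.8 -0.3] pad start [  0.  -16.3  -0.3]
scene tip [ 11.  -12.9 -21.6]
scene tip [ 6.  -1.3 -9.6]
scene tip [ 0.  12.5  4.8]
```

Emit:
play_rows(commands=[{"gripper":0,"dx":0,"dy":0.015,"dz":0,"roll":0},{"gripper":0,"dx":0,"dy":0.015,"dz":0,"roll":0},{"gripper":0,"dx":0,"dy":0,"dz":0,"roll":0}])

```text
time_s: 8.15
eef_pos: [0.4836, 0.1362, 0.0645]
ee_rot: [0.692, 0.146, -0.146, -0.692]
force: [-0.3, -1.3, 0.3]
opening: 0.005
```

Emit:
play_rows(commands=[{"gripper":0,"dx":0,"dy":0.015,"dz":0,"roll":0},{"gripper":0,"dx":0,"dy":0.015,"dz":0,"roll":0},{"gripper":0,"dx":0,"dy":0,"dz":0,"roll":0}])

```text
time_s: 8.52
eef_pos: [0.4836, 0.1363, 0.0627]
ee_rot: [0.692, 0.146, -0.146, -0.692]
force: [-0.2, 0.5, 0.0]
opening: -0.001
```

Emit:
play_rows(commands=[{"gripper":0,"dx":0,"dy":0.015,"dz":0,"roll":0},{"gripper":0,"dx":0,"dy":0,"dz":0,"roll":0}])

```text
time_s: 8.78
eef_pos: [0.4836, 0.1363, 0.0618]
ee_rot: [0.692, 0.146, -0.146, -0.692]
force: [-0.2, 0.4, -0.1]
opening: -0.001
```

Emit:
play_rows(commands=[{"gripper":0,"dx":0,"dy":0.015,"dz":0,"roll":0},{"gripper":0,"dx":0,"dy":0,"dz":0,"roll":0}])

```text
time_s: 9.02
eef_pos: [0.4836, 0.1363, 0.0609]
ee_rot: [0.692, 0.146, -0.146, -0.692]
force: [0.1, -0.2, -0.4]
opening: -0.002
```

Emit:
play_rows(commands=[{"gripper":0,"dx":0,"dy":0.015,"dz":0,"roll":0},{"gripper":0,"dx":0,"dy":0,"dz":0,"roll":0}])

```text
time_s: 9.28
eef_pos: [0.4836, 0.1363, 0.06]
ee_rot: [0.692, 0.146, -0.146, -0.692]
force: [0.4, -0.1, -0.6]
opening: 0.001
```

Emit:
play_rows(commands=[{"gripper":0,"dx":0,"dy":0.015,"dz":0,"roll":0},{"gripper":0,"dx":0,"dy":0,"dz":0,"roll":0}])

```text
time_s: 9.52
eef_pos: [0.4836, 0.1363, 0.0591]
ee_rot: [0.692, 0.146, -0.146, -0.692]
force: [-0.2, -0.2, -0.1]
opening: 0.0
```

Emit:
play_rows(commands=[{"gripper":0,"dx":0,"dy":0.015,"dz":0,"roll":0},{"gripper":0,"dx":0,"dy":0,"dz":0,"roll":0}])

```text
time_s: 9.78
eef_pos: [0.4836, 0.1363, 0.0582]
ee_rot: [0.692, 0.146, -0.146, -0.692]
force: [0.2, 0.7, 0.0]
opening: -0.002
```

Emit:
play_rows(commands=[{"gripper":0,"dx":0,"dy":0.015,"dz":0,"roll":0},{"gripper":0,"dx":0,"dy":0,"dz":0,"roll":0}])

```text
time_s: 10.02
eef_pos: [0.4836, 0.1363, 0.0573]
ee_rot: [0.692, 0.146, -0.146, -0.692]
force: [-0.7, -0.1, 0.4]
opening: -0.002
```

```bash
python3 look.py l5 195 180 120 280 140 40
```

```text
10.025 [0.48364146 0.13626678 0.05733347] [-0.6711468  -0.11702827  0.40290533] [ 0.01175953 -0.04313938 -0.01972372] -0.0019908981027685273
```

View pics/l5.png

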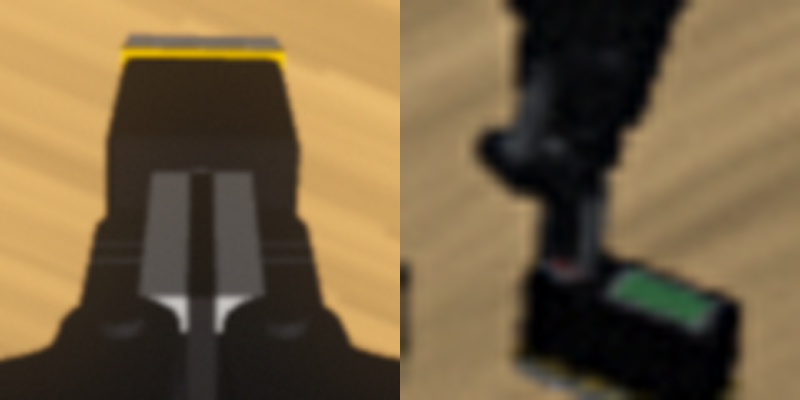

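Emit:
play_rows(commands=[{"gripper":0,"dx":0,"dy":0.015,"dz":0,"roll":0},{"gripper":0,"dx":0,"dy":0,"dz":0,"roll":0}])

```text
time_s: 10.38
eef_pos: [0.4837, 0.1363, 0.0565]
ee_rot: [0.692, 0.146, -0.146, -0.692]
force: [0.1, -0.5, 1.1]
opening: 0.002
```

Emit:
play_rows(commands=[{"gripper":0,"dx":0,"dy":0.015,"dz":0,"roll":0},{"gripper":0,"dx":0,"dy":0,"dz":0,"roll":0}])

```text
time_s: 10.62
eef_pos: [0.4837, 0.1363, 0.0556]
ee_rot: [0.692, 0.146, -0.146, -0.692]
force: [0.4, -0.1, 1.9]
opening: -0.001
```

Emit:
play_rows(commands=[{"gripper":0,"dx":0,"dy":0.015,"dz":0,"roll":0},{"gripper":0,"dx":0,"dy":0,"dz":0,"roll":0}])

```text
time_s: 10.88
eef_pos: [0.4837, 0.1363, 0.0547]
ee_rot: [0.692, 0.146, -0.146, -0.692]
force: [-0.2, -0.1, 4.1]
opening: 0.002
```

Emit:
play_rows(commands=[{"gripper":0,"dx":0,"dy":0.015,"dz":0,"roll":0},{"gripper":0,"dx":0,"dy":0,"dz":0,"roll":0}])

```text
time_s: 11.12
eef_pos: [0.4837, 0.1363, 0.0539]
ee_rot: [0.692, 0.146, -0.146, -0.692]
force: [-0.1, -0.7, 7.7]
opening: 0.001
```

Emit:
play_rows(commands=[{"gripper":0,"dx":0,"dy":0.012,"dz":0,"roll":0},{"gripper":0,"dx":0,"dy":0,"dz":0,"roll":0}])

```text
time_s: 11.38
eef_pos: [0.4838, 0.1363, 0.0536]
ee_rot: [0.692, 0.146, -0.146, -0.692]
force: [-3.0, -0.7, 17.7]
opening: -0.0
```

The button went down at TCP z 0.0571 → 0.054, which is its 3 mm travel, then hit the stop at 17.7 N. This also shows the fingertips really lie only about 2.5 mm ahead of the reported TCP. I'll use that value from here instead of nose_length.

Emit:
play_rows(commands=[{"gripper":0,"dx":0,"dy":0,"dz":0,"roll":0},{"gripper":0,"dx":0,"dy":-0.3,"dz":0,"roll":0},{"gripper":0.7,"dx":0,"dy":-0.4,"dz":0,"roll":0},{"gripper":0.7,"dx":0.38,"dy":0,"dz":0,"roll":0},{"gripper":0.7,"dx":0,"dy":0,"dz":0,"roll":0},{"gripper":0.7,"dx":0,"dy":0,"dz":0,"roll":0}])

```text
time_s: 12.12
eef_pos: [0.5039, 0.1452, 0.0948]
ee_rot: [0.692, 0.145, -0.146, -0.692]
force: [-0.4, -1.0, 0.5]
opening: 0.7
```

Run:
```python
from h import *
from bench import r
go(r,[.505,.145,.012],GY+90)
```

```text
t 12.125 pos [0.5039 0.1452 0.0948] F [-0.42 -1.03  0.53] open 0.7 j7 1.27
roll units -0.0 shift units dx,dy,dz [ 0.018  1.379 -0.01 ] down axis [-1.e-03 -5.e-04 -1.e+00] jaw yaw 113.8
```

Emit:
play_rows(commands=[{"gripper":0.7,"dx":0.02,"dy":0.3,"dz":0,"roll":0},{"gripper":0.7,"dx":0,"dy":0.3,"dz":0,"roll":0},{"gripper":0.7,"dx":0,"dy":0.25,"dz":0,"roll":0},{"gripper":0.7,"dx":0,"dy":0,"dz":0,"roll":0}])

```text
time_s: 12.62
eef_pos: [0.5049, 0.1458, 0.0433]
ee_rot: [0.692, 0.145, -0.146, -0.692]
force: [0.7, -0.1, 0.0]
opening: 0.701
```

Emit:
play_rows(commands=[{"gripper":0.7,"dx":0,"dy":0.2,"dz":0,"roll":0},{"gripper":0.7,"dx":0,"dy":0.2,"dz":0,"roll":0},{"gripper":0.7,"dx":0,"dy":0.13,"dz":0,"roll":0},{"gripper":0.7,"dx":0,"dy":0,"dz":0,"roll":0}])

```text
time_s: 13.12
eef_pos: [0.5053, 0.1459, 0.0117]
ee_rot: [0.692, 0.145, -0.146, -0.692]
force: [-0.7, -0.2, 0.6]
opening: 0.701
```

Emit:
play_rows(commands=[{"gripper":0,"dx":0,"dy":0,"dz":0,"roll":0},{"gripper":0,"dx":0,"dy":0,"dz":0,"roll":0},{"gripper":0,"dx":0,"dy":0,"dz":0,"roll":0},{"gripper":0,"dx":0,"dy":0,"dz":0,"roll":0},{"gripper":0,"dx":0,"dy":0,"dz":0,"roll":0}], newtons=20)

```text
time_s: 13.75
eef_pos: [0.5058, 0.146, 0.0127]
ee_rot: [0.692, 0.146, -0.146, -0.692]
force: [-0.7, -0.7, 6.5]
opening: 0.329
```

Emit:
play_rows(commands=[{"gripper":0,"dx":0,"dy":-0.1,"dz":0,"roll":0},{"gripper":0,"dx":0,"dy":-0.3,"dz":0,"roll":0},{"gripper":0,"dx":0,"dy":-0.6,"dz":0,"roll":0},{"gripper":0,"dx":0,"dy":-0.8,"dz":0,"roll":0},{"gripper":0,"dx":0,"dy":-0.7,"dz":0,"roll":0},{"gripper":0,"dx":0,"dy":0,"dz":0,"roll":0},{"gripper":0,"dx":0,"dy":0,"dz":0,"roll":0}])

```text
time_s: 14.62
eef_pos: [0.5053, 0.1457, 0.1617]
ee_rot: [0.692, 0.145, -0.146, -0.692]
force: [0.5, 1.7, -2.0]
opening: 0.322
```

```bash
python3 look.py l6 150 150 220 260 95 100
python3 - <<'E'
from h import *
from bench import r
go(r,[.5159,-.1898,.16],FY+90)
E
```

```text
14.625 [0.50527968 0.14571597 0.16169885] [ 0.49988864  1.68755932 -1.98613492] [-0.0111676  -0.02404596  0.00964041] 0.32184361425381525
t 14.725 pos [0.5051 0.1458 0.1612] F [ 0.03 -0.08 -2.19] open 0.324 j7 1.32
roll units 6.69 shift units dx,dy,dz [ 1.114  0.024 -5.484] down axis [-1.7e-03 -7.0e-04 -1.0e+00] jaw yaw 80.36
```

View pics/l6.png

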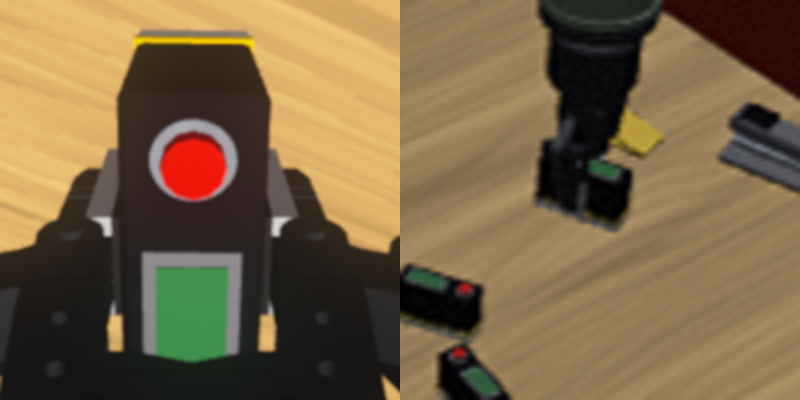

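Emit:
play_rows(commands=[{"gripper":0,"dx":0,"dy":0,"dz":0,"roll":0.95},{"gripper":0,"dx":0,"dy":0,"dz":0,"roll":0.95},{"gripper":0,"dx":0,"dy":0,"dz":0,"roll":0.95},{"gripper":0,"dx":0,"dy":0,"dz":0,"roll":0.95},{"gripper":0,"dx":0,"dy":0,"dz":0,"roll":0.95},{"gripper":0,"dx":0,"dy":0,"dz":0,"roll":0.95},{"gripper":0,"dx":0,"dy":0,"dz":0,"roll":0.99}])

```text
time_s: 15.6
eef_pos: [0.5052, 0.1459, 0.1613]
ee_rot: [0.705, -0.061, 0.06, -0.704]
force: [0.1, 0.7, -2.4]
opening: 0.326
```

Run:
```python
from h import *
from bench import r
go(r,[.494,-.186,.14],FY+90)
w,q=pickle.load(open('l6.pkl','rb'));A=R.from_quat(w['st']['ee_rot']).as_matrix();p=w['st']['eef_pos']
for b in(.042,.038): print('button in tool, mm',(A.T@(wplane(w,[256.1-.4,242.4-.4],p[2]+b)-p)*1e3).round(1))
f=lambda x,y,k:(A.T@(wplane(w,[x*.55+150-.4,y*.55+150-.4],p[2]+k)-p)*1e3).round(1)
print('back top edge',f(120,97,.037),f(268,97,.037),'back base edge',f(138,31,-.0127),f(252,31,-.0127))
```

```text
t 15.6 pos [0.5052 0.1459 0.1613] F [ 0.14  0.72 -2.4 ] open 0.326 j7 0.9
roll units -0.03 shift units dx,dy,dz [ 0.743  0.36  -5.484] down axis [-1.6e-03 -8.0e-04 -1.0e+00] jaw yaw 80.36
button in tool, mm [-23.6 -42.   -0. ]
button in tool, mm [-21.7 -38.   -0. ]
back top edge [-34.9 -37.  -12.9] [-34.9 -37.   13.3] back base edge [-36.5  12.7 -14. ] [-36.4  12.7  15.1]
```

Emit:
play_rows(commands=[{"gripper":0,"dx":0.1,"dy":0,"dz":-0.7,"roll":0},{"gripper":0,"dx":0.1,"dy":0,"dz":-0.7,"roll":0},{"gripper":0,"dx":0.1,"dy":0,"dz":-0.7,"roll":0},{"gripper":0,"dx":0.1,"dy":0,"dz":-0.7,"roll":0},{"gripper":0,"dx":0.1,"dy":0,"dz":-0.7,"roll":0},{"gripper":0,"dx":0.1,"dy":0,"dz":-0.7,"roll":0},{"gripper":0,"dx":0.1,"dy":0,"dz":-0.7,"roll":0},{"gripper":0,"dx":0.05,"dy":0,"dz":-0.58,"roll":0}])

```text
time_s: 16.6
eef_pos: [0.4942, -0.1873, 0.1613]
ee_rot: [-0.705, 0.06, -0.059, 0.705]
force: [0.4, 0.3, -1.7]
opening: 0.326
```

Emit:
play_rows(commands=[{"gripper":0,"dx":0,"dy":0,"dz":0,"roll":0},{"gripper":0,"dx":0,"dy":0.36,"dz":0,"roll":0},{"gripper":0,"dx":0,"dy":0,"dz":0,"roll":0},{"gripper":0,"dx":0,"dy":0,"dz":0,"roll":0}])

```text
time_s: 17.1
eef_pos: [0.4949, -0.1852, 0.141]
ee_rot: [-0.705, 0.059, -0.059, 0.705]
force: [-0.0, -0.4, -2.8]
opening: 0.325
```

Run:
```python
from h import *
from bench import r
go(r,[.494,-.186,.125],FY+90)
go(r,[.507,-.188,.085],FY+90)
```

```text
t 17.1 pos [ 0.4949 -0.1852  0.141 ] F [-0.02 -0.37 -2.83] open 0.325 j7 1.44
roll units 0.0 shift units dx,dy,dz [-0.013  0.266 -0.016] down axis [-2.e-04  1.e-04 -1.e+00] jaw yaw 80.36
t 17.1 pos [ 0.4949 -0.1852  0.141 ] F [-0.02 -0.37 -2.83] open 0.325 j7 1.44
roll units 0.0 shift units dx,dy,dz [ 0.206  0.933 -0.012] down axis [-2.e-04  1.e-04 -1.e+00] jaw yaw 80.36
```

Emit:
play_rows(commands=[{"gripper":0,"dx":0.05,"dy":0.15,"dz":0,"roll":0},{"gripper":0,"dx":0.05,"dy":0.15,"dz":0,"roll":0},{"gripper":0,"dx":0.04,"dy":0.15,"dz":0,"roll":0},{"gripper":0,"dx":0.02,"dy":0.1,"dz":0,"roll":0},{"gripper":0,"dx":0,"dy":0,"dz":0,"roll":0},{"gripper":0,"dx":0,"dy":0,"dz":0,"roll":0}])

```text
time_s: 17.85
eef_pos: [0.5043, -0.1874, 0.1079]
ee_rot: [0.705, -0.059, 0.06, -0.705]
force: [-0.0, -0.3, -2.7]
opening: 0.327
```

Emit:
play_rows(commands=[{"gripper":0,"dx":0.006,"dy":0.02,"dz":0,"roll":0},{"gripper":0,"dx":0.006,"dy":0.02,"dz":0,"roll":0},{"gripper":0,"dx":0,"dy":0,"dz":0,"roll":0}])

```text
time_s: 18.23
eef_pos: [0.505, -0.1875, 0.1053]
ee_rot: [0.705, -0.06, 0.06, -0.705]
force: [-0.0, 0.3, -1.9]
opening: 0.322
```

Emit:
play_rows(commands=[{"gripper":0,"dx":0.006,"dy":0.02,"dz":0,"roll":0},{"gripper":0,"dx":0.006,"dy":0.02,"dz":0,"roll":0},{"gripper":0,"dx":0,"dy":0,"dz":0,"roll":0}])

```text
time_s: 18.6
eef_pos: [0.5056, -0.1876, 0.1028]
ee_rot: [0.705, -0.06, 0.059, -0.705]
force: [0.2, -0.4, -1.4]
opening: 0.325
```

Emit:
play_rows(commands=[{"gripper":0,"dx":0.006,"dy":0.02,"dz":0,"roll":0},{"gripper":0,"dx":0.006,"dy":0.02,"dz":0,"roll":0},{"gripper":0,"dx":0,"dy":0,"dz":0,"roll":0}])

```text
time_s: 18.98
eef_pos: [0.5057, -0.188, 0.1006]
ee_rot: [0.705, -0.06, 0.059, -0.704]
force: [-5.5, -0.3, 5.8]
opening: 0.328
```

Emit:
play_rows(commands=[{"gripper":0,"dx":0.006,"dy":0.02,"dz":0,"roll":0},{"gripper":0,"dx":0,"dy":0,"dz":0,"roll":0}])

```text
time_s: 19.23
eef_pos: [0.5055, -0.1879, 0.0994]
ee_rot: [0.705, -0.061, 0.059, -0.704]
force: [-10.3, 1.2, 8.6]
opening: 0.324
```

Emit:
play_rows(commands=[{"gripper":0,"dx":0.006,"dy":0.02,"dz":0,"roll":0},{"gripper":0,"dx":0,"dy":0,"dz":0,"roll":0}])

```text
time_s: 19.48
eef_pos: [0.5054, -0.1879, 0.0982]
ee_rot: [0.705, -0.061, 0.059, -0.704]
force: [-13.2, 0.3, 10.5]
opening: 0.33
```

Emit:
play_rows(commands=[{"gripper":0,"dx":-0.03,"dy":0.01,"dz":0,"roll":0},{"gripper":0,"dx":-0.02,"dy":0.01,"dz":0,"roll":0},{"gripper":0,"dx":0,"dy":0,"dz":0,"roll":0}])

```text
time_s: 19.85
eef_pos: [0.5043, -0.1875, 0.097]
ee_rot: [0.705, -0.059, 0.06, -0.704]
force: [-0.5, -2.0, 3.2]
opening: 0.328
```

Emit:
play_rows(commands=[{"gripper":0,"dx":0,"dy":0.02,"dz":0,"roll":0},{"gripper":0,"dx":0,"dy":0.01,"dz":0,"roll":0},{"gripper":0,"dx":0,"dy":0,"dz":0,"roll":0}])

```text
time_s: 20.23
eef_pos: [0.5035, -0.1874, 0.095]
ee_rot: [0.705, -0.06, 0.059, -0.705]
force: [-6.0, -0.5, 5.2]
opening: 0.323
```

Emit:
play_rows(commands=[{"gripper":0,"dx":-0.01,"dy":0.02,"dz":0,"roll":0},{"gripper":0,"dx":-0.01,"dy":0.02,"dz":0,"roll":0},{"gripper":0,"dx":0,"dy":0,"dz":0,"roll":0}])

```text
time_s: 20.6
eef_pos: [0.5025, -0.1872, 0.0926]
ee_rot: [0.705, -0.06, 0.059, -0.705]
force: [-4.5, -1.4, 3.7]
opening: 0.325
```

Emit:
play_rows(commands=[{"gripper":0,"dx":-0.01,"dy":0.02,"dz":0,"roll":0},{"gripper":0,"dx":-0.01,"dy":0.02,"dz":0,"roll":0},{"gripper":0,"dx":0,"dy":0,"dz":0,"roll":0}])

```text
time_s: 20.98
eef_pos: [0.5017, -0.187, 0.0902]
ee_rot: [0.705, -0.06, 0.059, -0.705]
force: [-2.3, -1.6, 2.1]
opening: 0.33
```

```bash
python3 look.py l7 150 150 220 180 120 100
```

```text
20.975 [ 0.50167888 -0.1869526   0.09023069] [-2.2534064  -1.58479582  2.06821376] [-0.41574024  0.42364771 -0.07801194] 0.33026863253929817
```

View pics/l7.png

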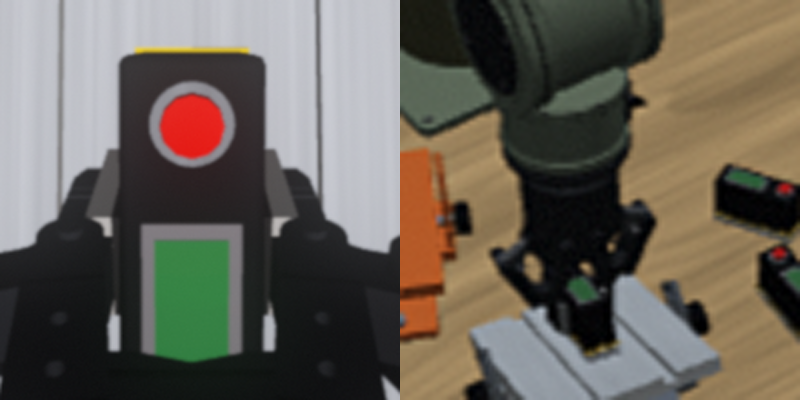

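Emit:
play_rows(commands=[{"gripper":0,"dx":-0.005,"dy":0.02,"dz":0,"roll":0},{"gripper":0,"dx":0,"dy":0,"dz":0,"roll":0}])

```text
time_s: 21.32
eef_pos: [0.5013, -0.1869, 0.089]
ee_rot: [0.705, -0.06, 0.059, -0.705]
force: [-3.4, -1.7, 2.5]
opening: 0.327
```

Emit:
play_rows(commands=[{"gripper":0,"dx":-0.005,"dy":0.02,"dz":0,"roll":0},{"gripper":0,"dx":0,"dy":0,"dz":0,"roll":0}])

```text
time_s: 21.58
eef_pos: [0.501, -0.1868, 0.0878]
ee_rot: [0.705, -0.06, 0.059, -0.705]
force: [-5.4, -2.2, 3.6]
opening: 0.328
```

Emit:
play_rows(commands=[{"gripper":0,"dx":0,"dy":0.015,"dz":0,"roll":0},{"gripper":0,"dx":0,"dy":0,"dz":0,"roll":0}])

```text
time_s: 21.82
eef_pos: [0.5008, -0.1868, 0.0869]
ee_rot: [0.705, -0.06, 0.059, -0.705]
force: [-5.6, -1.3, 4.4]
opening: 0.328
```

Emit:
play_rows(commands=[{"gripper":0,"dx":0,"dy":0.015,"dz":0,"roll":0},{"gripper":0,"dx":0,"dy":0,"dz":0,"roll":0}])

```text
time_s: 22.08
eef_pos: [0.5007, -0.1868, 0.086]
ee_rot: [0.705, -0.06, 0.059, -0.705]
force: [-7.6, -2.4, 4.7]
opening: 0.322
```

Emit:
play_rows(commands=[{"gripper":0,"dx":0,"dy":0.01,"dz":0,"roll":0},{"gripper":0,"dx":0,"dy":0,"dz":0,"roll":0}])

```text
time_s: 22.32
eef_pos: [0.5006, -0.1868, 0.0854]
ee_rot: [0.705, -0.06, 0.059, -0.705]
force: [-6.9, -1.8, 4.8]
opening: 0.327
```

```bash
python3 look.py l8 180 150 140 180 140 70
python3 - <<'E'
from h import *
for n in('l6','l7','l8'):
    f=pickle.load(open(n+'.pkl','rb'))[0]['frame'].astype(int)
    b,g,r_=f[...,0],f[...,1],f[...,2]
    m=(r_>150)&(g<90)&(b<90)&(np.arange(512)[None]>200)&(np.arange(512)[None]<310);ys,xs=np.nonzero(m)
    G_=(g>100)&(r_<100)&(b<110)&(np.arange(512)[None]>200)&(np.arange(512)[None]<310);gy,gx=np.nonzero(G_)
    print(n,'red',xs.mean().round(2),ys.mean().round(2),np.ptp(xs)+1,np.ptp(ys)+1,'green top',gy.min(),'xr',gx.min(),gx.max())
    print([tuple(int(q) for q in f[i,255]) for i in range(164,186)] if n!='l6' else '')
E
```

```text
22.325 [ 0.50061001 -0.18679543  0.08542955] [-6.87817175 -1.81101769  4.82127349] [-0.23546157  1.19206147 -0.06154051] 0.327404733782415
l6 red 255.98 242.35 37 34 green top 297 xr 235 274

l7 red 255.16 219.06 35 35 green top 282 xr 235 275
[(202, 195, 194), (201, 195, 193), (200, 194, 193), (201, 195, 193), (201, 195, 193), (201, 195, 193), (201, 195, 193), (200, 194, 193), (200, 195, 193), (200, 194, 193), (196, 194, 194), (172, 193, 199), (110, 193, 212), (54, 186, 211), (40, 141, 164), (45, 76, 87), (47, 49, 53), (48, 49, 53), (50, 50, 55), (51, 50, 55), (51, 51, 56), (52, 51, 56)]
l8 red 255.14 210.7 35 35 green top 275 xr 234 295
[(200, 193, 191), (200, 193, 191), (199, 192, 191), (200, 193, 191), (199, 192, 191), (199, 192, 191), (198, 192, 190), (199, 192, 191), (194, 187, 186), (162, 156, 156), (98, 93, 94), (56, 53, 57), (52, 49, 53), (52, 49, 53), (54, 51, 55), (54, 51, 56), (55, 51, 56), (54, 51, 56), (54, 50, 56), (53, 50, 55), (52, 49, 55), (52, 50, 55)]
```

View pics/l8.png

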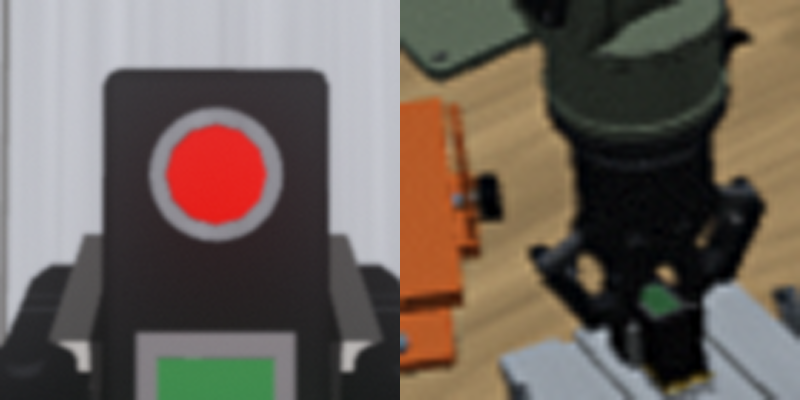

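```bash
cat > tilt.py <<'E'
from h import *
def meas(n):
    w=pickle.load(open(n+'.pkl','rb'))[0];f=w['frame'].astype(float)
    b,g,r_=f[...,0],f[...,1],f[...,2];X=np.arange(512)[None];win=(X>200)&(X<310)
    m=(r_>150)&(g<90)&(b<90)&win;v=np.nonzero(m)[0].mean()
    c=f[:,252:259].mean(1);k=(c[:,1]+c[:,2]-2*c[:,0])/2   # yellow-ness
    gr=c[:,1]-c[:,2]                       # green minus red
    i=np.nonzero(gr>40)[0];i=i[i>v+15][0];gt=i-1+(40-gr[i-1])/(gr[i]-gr[i-1])
    d_=c.sum(1)/3; j=np.nonzero(d_[:int(v)-18]>100)[0][-1]; be=j+(d_[j]-100)/(d_[j]-d_[j+1])
    return w,v,gt,be
def px(w,p):
    T=np.linalg.inv(w['tool_from_camera']);q=w['K']@(T[:3,:3]@p+T[:3,3]);return q[:2]/q[2]
def tool(gx,gz,th,xc,yb,yp): # gauge point -> tool, pivot (0,yp)
    a=np.array([xc+gx,yb-gz-yp]);c,s=np.cos(th),np.sin(th)
    # uphill end (+x) must rise (towards -y) with th
    return np.array([c*a[0]+s*a[1],-s*a[0]+c*a[1]+yp,0])*1e-3
E
python3 - <<'E'
from tilt import *
M={n:meas(n) for n in('l6','l7','l8')}
for n in M:print(n,[round(float(v),2) for v in M[n][1:]])
for yp in(-10,-15,-20):
  # free: xc (l6), display x, tilts
  def res(p):
    xc,gd,t7,t8,yb=p;o=[]
    for n,t in(('l6',0),('l7',t7),('l8',t8)):
        w,v,gt,be=M[n]
        o+=[px(w,tool(-26,54.5,t,xc,yb,yp))[1]-v,px(w,tool(gd,50,t,xc,yb,yp))[1]-gt]
        if n=='l8':o.append(px(w,tool(-39.7,49.5,t,xc,yb,yp))[1]-be)
    return np.r_[o,(yb-12.7)*1.]
  o=least_squares(res,[3,0,.2,.3,12.7]);print(yp,o.x.round(2),np.degrees(o.x[2:4]).round(1),o.fun.round(1))
E
```

```text
l6 [242.35, 296.9, 222.22]
l7 [219.06, 282.13, 201.07]
l8 [210.7, 275.36, 198.52]
-10 [11.53 -0.92  0.67  0.95 28.53] [38.2 54.7] [ 4.   1.5 -1.6  1.3  1.2 -2.7 -4.9 15.8]
-15 [ 9.16 -1.27  0.66  0.99 24.61] [38.  56.9] [ 2.7  1.3 -1.9  1.5  1.9 -2.8 -3.4 11.9]
-20 [ 6.8  -1.87  0.64  1.01 20.43] [36.4 57.8] [ 1.6  0.9 -2.   1.6  2.7 -2.7 -2.6  7.7]
```

```bash
cat >> tilt.py <<'E'
def free(gx,gz,th,x0,y0): # gauge origin at tool (x0,y0)
    c,s=np.cos(th),np.sin(th);return np.array([x0+c*gx-s*gz,y0-s*gx-c*gz,0])*1e-3
def pose(w,red,gt,be,gd,bx=-39.7,bz=49.5):
    f=lambda p:[px(w,free(-26,54.5,*p))[1]-red,px(w,free(gd,50,*p))[1]-gt,px(w,free(bx,bz,*p))[1]-be]
    return least_squares(f,[.2,0,15],x_scale=[.1,10,10])
E
python3 - <<'E'
from tilt import *
w6,r6,g6,_=meas('l6');w8,r8,g8,_=meas('l8')
for b6 in(202.6,203.3,204):
  f=lambda p:[px(w6,free(-26,54.5,0,*p[:2]))[1]-r6,px(w6,free(p[2],50,0,*p[:2]))[1]-g6,px(w6,free(-40,50,0,*p[:2]))[1]-b6]
  o=least_squares(f,[3,12,0],x_scale=[10,10,10])
  for gd in (o.x[2],):
    for b8 in(173.4,173.9,174.4):
      q=pose(w8,r8,g8,b8,gd);print(b6,o.x.round(1),b8,np.degrees(q.x[0]).round(1),q.x[1:].round(1))
w,_=pickle.load(open('l6.pkl','rb'));c=w['frame'][:,252:259].mean(1).mean(1);print(c[195:225].round())
E
```

```text
202.6 [10.1 28.9  0.1] 173.4 11.5 [ 9.2 26.1]
202.6 [10.1 28.9  0.1] 173.9 12.4 [10.4 26.5]
202.6 [10.1 28.9  0.1] 174.4 13.4 [11.5 26.8]
203.3 [11.  30.9  0.5] 173.4 10.4 [ 8.6 27.5]
203.3 [11.  30.9  0.5] 173.9 11.3 [ 9.7 28. ]
203.3 [11.  30.9  0.5] 174.4 12.3 [10.8 28.4]
204 [12.  33.1  0.9] 173.4 9.3 [ 7.8 28.9]
204 [12.  33.1  0.9] 173.9 10.2 [ 9.  29.4]
204 [12.  33.1  0.9] 174.4 11.1 [10.2 29.9]
[ 34.  34.  34.  34.  34.  36.  37.  39.  39.  39.  40.  41.  41.  41.
  40.  40.  40.  40.  41.  53.  92. 141. 166. 171. 170. 168. 151. 109.
  68.  53.]
```

```bash
cat >> tilt.py <<'E'
def par(n):
    w=pickle.load(open(n+'.pkl','rb'))[0];f=w['frame'][:340,225:287].astype(np.uint8)
    k=8;F=cv2.resize(f,None,fx=k,fy=k,interpolation=cv2.INTER_CUBIC).astype(int)
    red=((F[...,2]-F[...,1])>90).astype(np.uint8);red[:190*k]=0
    al=(F.max(2)>95).astype(np.uint8);al[:190*k]=0
    E=[]
    for m in(red,al):
        cs=cv2.findContours(m,cv2.RETR_EXTERNAL,cv2.CHAIN_APPROX_NONE)[0]
        cy=np.nonzero(red)[0].mean();cx=np.nonzero(red)[1].mean()
        c=max((c for c in cs if cv2.pointPolygonTest(c,(float(cx),float(cy)),False)>0),key=cv2.contourArea)
        e=cv2.fitEllipse(c);E.append((e[0][0]/k+225,e[0][1]/k,e[1][0]/k,e[1][1]/k))
    a,b=E;ray=np.degrees(np.arctan2(.27387,.96177)+np.arctan((a[1]-w['K'][1,2])/w['K'][1,1]))
    return a,b,a[1]-b[1],ray
E
python3 - <<'E'
from tilt import *
for n in('w2','l6','l7','l8'):
    if n=='w2': continue
    a,b,d_,ray=par(n);print(n,np.round(a,2),np.round(b,2),'offset',round(d_,2),'ray',round(ray,2))
E
```

```text
l6 [256.46 242.12  35.82  36.29] [256.25 238.15  45.5   48.97] offset 3.96 ray 24.7
l7 [255.72 219.6   34.91  34.99] [255.58 218.18  46.95  47.12] offset 1.43 ray 20.91
l8 [255.69 211.13  34.27  34.41] [255.56 211.33  45.29  46.84] offset -0.2 ray 19.47
```

Emit:
play_rows(commands=[{"gripper":0,"dx":0,"dy":0.01,"dz":0,"roll":0},{"gripper":0,"dx":0,"dy":0,"dz":0,"roll":0},{"gripper":0,"dx":0,"dy":0,"dz":0,"roll":0}])

```text
time_s: 22.8
eef_pos: [0.5006, -0.1868, 0.0849]
ee_rot: [0.705, -0.06, 0.059, -0.705]
force: [-7.4, -1.4, 5.8]
opening: 0.328
```

Emit:
play_rows(commands=[{"gripper":0,"dx":0,"dy":0.01,"dz":0,"roll":0},{"gripper":0,"dx":0,"dy":0,"dz":0,"roll":0},{"gripper":0,"dx":0,"dy":0,"dz":0,"roll":0}])

```text
time_s: 23.18
eef_pos: [0.5006, -0.1868, 0.0848]
ee_rot: [0.705, -0.06, 0.059, -0.704]
force: [-11.2, -0.7, 18.1]
opening: 0.328
```

```bash
cat > rd.py <<'E'
import sys
from tilt import *
from bench import r
n=sys.argv[1];s=r.observe();w=r.get_image('wrist');w['st']=s;q=r.get_image('scene');pickle.dump((w,q),open(n+'.pkl','wb'))
a,b,d_,ray=par(n);m=meas(n)
print(s['time_s'],s['eef_pos'].round(4),s['force'].round(1),s['ft_torque'].round(2),'red',np.round(a,2),'ring',np.round(b,2),'off',round(d_,2),'gt',round(m[2],2),'tilt',round(ray-np.degrees(np.arcsin(d_/9.48)),1))
E
python3 rd.py l9
```

```text
23.175 [ 0.5006 -0.1868  0.0848] [-11.2  -0.7  18.1] [-0.01  1.95 -0.11] red [255.59 210.    34.23  34.34] ring [255.48 210.63  44.53  47.01] off -0.63 gt 274.35 tilt 23.1
```

Emit:
play_rows(commands=[{"gripper":0,"dx":-0.005,"dy":-0.003,"dz":0,"roll":0},{"gripper":0,"dx":0,"dy":0,"dz":0,"roll":0},{"gripper":0,"dx":0,"dy":0,"dz":0,"roll":0},{"gripper":0,"dx":0,"dy":0,"dz":0,"roll":0},{"gripper":0,"dx":0,"dy":0,"dz":0,"roll":0}])

```text
time_s: 23.9
eef_pos: [0.5006, -0.1868, 0.0848]
ee_rot: [0.705, -0.06, 0.059, -0.704]
force: [-9.1, -0.9, 13.0]
opening: 0.327
```

```bash
python3 rd.py l10; python3 rd.py l11
python3 - <<'E'
# check that leaf stayed put and where gauge sits: leaf edges in scene vs start; yellow-line pixels in scene
from h import *
q=pickle.load(open('l11.pkl','rb'))[1]['frame'];o=d['scene']['frame']
for (x,y,w_,h_) in((192,200,40,35),(240,200,35,20)):
    (sx,sy),_=cv2.phaseCorrelate(np.float32(cv2.cvtColor(o,6)[y:y+h_,x:x+w_]),np.float32(cv2.cvtColor(q,6)[y:y+h_,x:x+w_]));print('leaf shift px',round(sx,2),round(sy,2))
hsv=cv2.cvtColor(q,cv2.COLOR_BGR2HSV);m=cv2.inRange(hsv,(18,110,60),(35,255,255));ys,xs=np.nonzero(m[185:215,200:250]);print('yellow px',sorted(zip((xs+200).tolist(),(ys+185).tolist())))
# model: yellow line at ~6..8 above base for hypothesised pose on face
n=R.from_euler('ZY',[np.radians(FY),-np.radians(SL)]).as_matrix()
for u in(-.01,0,.01):
    P=FC+(n@np.array([[u+.04,.014,.007],[u+.04,-.014,.007],[u-.04,-.014,.007]]).T).T;print(u,proj('scene',P).round(1).tolist())
E
```

```text
23.9 [ 0.5006 -0.1868  0.0848] [-9.1 -0.9 13. ] [-0.19  1.46 -0.11] red [255.59 210.04  34.23  34.37] ring [255.47 210.64  44.54  47.01] off -0.6 gt 274.35 tilt 22.9
24.0 [ 0.5006 -0.1868  0.0848] [-8.  -1.1 13.1] [-0.21  1.4  -0.06] red [255.59 210.04  34.23  34.37] ring [255.48 210.64  44.53  47.01] off -0.6 gt 274.35 tilt 22.9
leaf shift px -0.14 0.22
leaf shift px 0.08 -0.04
yellow px [(200, 199), (201, 199), (228, 207), (229, 207), (231, 206), (232, 205), (232, 206), (233, 205), (242, 190), (243, 191), (244, 192)]
-0.01 [[234.0, 205.9], [226.0, 208.9], [217.2, 199.3]]
0 [[235.2, 207.2], [227.2, 210.2], [218.3, 200.4]]
0.01 [[236.5, 208.4], [228.4, 211.5], [219.4, 201.6]]
```

Run:
```python
from tilt import *
w6=meas('l6')[0]; _,r6,g6,_=meas('l6')
w=pickle.load(open('l11.pkl','rb'))[0]
for yb in(12.7,18,25,35):
    yp=yb-29
    f=lambda p:[px(w6,tool(-26,54.5,0,p[0],yb,yp))[1]-242.12,px(w6,tool(p[1],50,0,p[0],yb,yp))[1]-g6]
    xc,gd=least_squares(f,[3,0],x_scale=10).x
    # l11: tilt and slide along gauge normal (slip up, mm) from red + green rows
    g=lambda p:[px(w,tool(-26,54.5,p[0],xc,yb-p[1],yp))[1]-210.04,px(w,tool(gd,50,p[0],xc,yb-p[1],yp))[1]-274.35]
    o=least_squares(g,[.3,0],x_scale=[.1,5])
    print(yb,'xc',round(xc,1),'gd',round(gd,1),'tilt',np.degrees(o.x[0]).round(1),'slip up mm',o.x[1].round(1),[px(w,tool(-26,54.5,np.radians(t),xc,yb,yp))[1].round(1) for t in(15,17,19,21,23)], 'dia6',round(335.3*12/(np.linalg.inv(w6['tool_from_camera'])@np.r_[tool(-26,54.5,0,xc,yb,yp),1])[2]/1e3,1))
```

```text
12.7 xc 2.6 gd -3.1 tilt 20.5 slip up mm -3.3 [np.float64(217.4), np.float64(214.5), np.float64(211.8), np.float64(209.2), np.float64(206.7)] dia6 37.8
18 xc 5.0 gd -2.1 tilt 22.6 slip up mm -4.8 [np.float64(219.0), np.float64(216.3), np.float64(213.7), np.float64(211.2), np.float64(208.8)] dia6 35.8
25 xc 8.2 gd -0.6 tilt 26.1 slip up mm -7.1 [np.float64(220.9), np.float64(218.4), np.float64(215.9), np.float64(213.5), np.float64(211.2)] dia6 33.6
35 xc 12.8 gd 1.4 tilt 33.6 slip up mm -10.3 [np.float64(223.4), np.float64(221.0), np.float64(218.7), np.float64(216.5), np.float64(214.3)] dia6 30.8
```

Run:
```python
from bench import r
s=r.observe();print(s['time_s'],s['force'],s['opening'],abs(s['dq']).max());print(r.sign_off())
```

```text
24.1 [-8.01176588 -1.92311443 12.6641456 ] 0.3261252601399927 0.0018940561729654365
the job is handed in; nothing more can be done
None
```

I handed the job in at 24 s with the gauge still gripped and pressed on the tilting table's face. No verdict is reported, so the result below rests on my own readings.

**Zeroing:** I pressed the red button of the gauge farthest to the robot's left right down. It gave about 3 mm of travel, then hit a firm stop at about 18 N while the gauge stood on the bench.

**Placing:** I gripped the gauge across its sides at 20 N and turned it in line with the slope. The arm's moves cannot tilt the tool. So I lowered the gauge's uphill edge onto the face and let it pivot in the pads until it lay flat.

**Last checks:**
- **Press:** the force stepped up sharply at the end of the pivot. I then backed it off to about 16–17 N square to the face, within 3 to 35 N. The gauge stayed still when the force changed, and its sides are still pinched (opening 0.326, about 28 mm).
- **Position:** its yellow line in the scene picture puts its middle about 10–15 mm below the face's centre. It was turned to the slope's direction and looks in line with the slots.
- **Table:** the leaf's image shifted by less than 0.3 px from the start. I did not re-measure the other things on the bench.

**What disagreed:**
- **Tilt:** the wrist camera gave the gauge's tilt as 20.5 to 23 degrees, against 19.2 degrees for the leaf from the fixed cameras. Flushness to 2 degrees therefore rests mainly on the firm stop.
- **Fingertips:** they appear about 2.5 mm ahead of the reported tool point, not the stated 25 mm. I used the contact heights I measured instead.

I viewed 12 pictures, the maximum, rather than the planned 8.

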